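# Lay out the power-supply kit on its pads

## Robot

A 6-joint arm with a two-finger parallel gripper is mounted at the origin on the work surface. World frame = base frame: x ahead of the robot, y to its left, z up, the work surface at z = 0. Lengths are in m, angles in rad, forces in N, time in s.
With the tool pointing down it reaches from about 0.3 to 0.875 m from the base axis. Payload 6.4 kg.
Tool frame: the origin (TCP) lies at the very end of the fingers, on their centre line; the grasp point (between the pads) lies ctrl.grip_point_offset behind it (ctrl.grip_point_offset is the distance from the TCP to the grasp point, in m); z points along the fingers, x is the direction in which the jaws open and shut, and the axes are right-handed (so a half turn about z gives the same grasp; the last joint's range is limited). The gripper opens to 85 mm and grips with 20 to 120 N. Pads are 22 mm wide; open, the fingers measure 114 mm over their backs; the gripper's body (76 mm by 85 mm) begins 54 mm behind the grasp point. The pads swing forward as they close: fully open they stand 13 mm farther back than shut.
Start: joints at [1.057, 0.181, 1.607, -0, 1.354, -0.206], TCP at [0.174, 0.548, 0.231] pointing down, gripper open.
Joint ranges: [-2.99, 2.99], [-0.89, 2.07], [0.3, 2.58], [-1.14, 4.28], [0, 2.63], [-3.12, 3.12]. Speed limits (rad/s): [2.57, 2.57, 3.01, 3.14, 3.14, 3.14].

## Interface

Orientations are given as a unit quaternion [w, x, y, z].
In Python, from bench import get_obs, viewer, workorder, ctrl gives the robot as it stands. The module is installed in compiled form; this text tells all that it offers.
- The arm moves only by the tool move_arm, never from a script. Its argument "increments" is a list of rows, each an object of numbers: "tx", "ty", "tz": the shift along the tool's x, y, z in m; "turn": the turn about the tool's z in degrees. A call has 1 to 20 rows; each row is the pose to reach, as a shift and turn from the pose commanded when the call began, along the tool's axes at that moment; what a row does not reach only later rows make up. A row lasts 1/12 s, in which the tool goes at most 41.7 mm and 7.16 degrees, less where a joint would pass 70% of its speed; a pose out of reach is approached as far as the arm can. A call with a gripper value outside its range is refused whole. "gripper" is the opening, from 0 (shut) to 1 (fully open), set as the call begins (left out, the last holds). The fingers move at their own pace and stop on an object; the grip force is fixed at half the most. Time passes only in rows, so rows that repeat a pose let the fingers close. It gives the time, the measured TCP pose, the force and the opening at its end, in the units of the state.
- get_obs(): the state, without advancing time (a new reading comes with each control period).
- viewer.camera(name): name is "side" or "top" or "wrist"; returns (picture, depth): 420x560x3 uint8, red, green, blue; 420x560 float32, m along the optical axis (not along the pixel's ray), 0 where there is no reading.
- viewer.get_calibration(name): a dict with "intrinsics" (3x3 intrinsics, pixels), "k1" (the pictures are not rectified: a ray, as slopes to the right and down, at radius r is drawn at 1 + k1 r^2 times it, then the intrinsics apply), "origin" and "attitude" of the camera in the world. Camera axes: x right, y up, looking along -z (the intrinsics and any distortion apply to the point x, -y, -z); pixel columns grow to the right and rows downward; lengths in m; the calibration is good to about 2 mm. A picture is of the moment at which its call begins: read the wrist's pose just before it. get_calibration takes no time and is no camera call; for the wrist camera it gives the pose at the moment of the call.
- workorder.hand_in(): hands the job in, once; it reports no verdict.
The state is a dict: "time_s": time; "q": joint angles; "dq": joint speeds; "joint_efforts": joint torques, N m; "eef_pos": TCP position; "eef_rot": TCP orientation; "wrist_force": force on the tool from outside, world axes, zero at the start; "torque": the same for the moment, N m; "opening": opening from 0.0 (shut) to 1.0 (fully open).
Only numpy, scipy, OpenCV 4.12 (cv2) and the standard library are available. Lean on these libraries where they do the work, as an engineer would, in place of code of your own. Each camera call takes 0.05 s, during which the arm holds its last target.

## Task

Lay out the four loose power-supply parts for assembly: stand each capacitor, the heat sink and the terminal block upright on the dark pad whose white silhouette has its shape and size, centred on the silhouette, the two oblong parts lined up with theirs. Set each part down gently rather than dropping it, and leave the circuit board among them where it lies.

Things in the scene. Friction and masses are not known exactly. Their poses are not given: they have to be found in the camera images.
- large_capacitor: Loose electrolytic capacitor, the larger of two: an upright dark cylinder with a bare aluminium top, 42 mm in diameter and 50 mm tall, about 90 g. Origin at the centre of its underside, z up along its axis.
- small_capacitor: Loose electrolytic capacitor, the smaller of two: an upright dark cylinder with a bare aluminium top, 26 mm in diameter and 40 mm tall, about 40 g. Origin at the centre of its underside, z up along its axis.
- heat_sink: Loose bare aluminium heat sink with seven upright fins running along its length: 72 mm long (x), 36 mm wide (y), 34 mm tall, about 130 g; the outer fins are its 36 mm wide gripping faces. Origin at the centre of its underside, z up, fins up.
- terminal_block: Loose grey plastic terminal block with a row of four screw heads on top: 48 mm long (x), 22 mm wide (y), 30 mm tall, about 60 g. Origin at the centre of its underside, z up, screws up.
- pad_large_round: Fixed dark rubber pad, 96 x 60 mm, 4 mm thick (all four pads are alike but for the silhouette), with a flat white silhouette in its middle: a disc of 46 mm diameter, for the large capacitor. Origin at the centre of the pad's underside, so the surface parts rest on is 4 mm above it; x along the 96 mm side, z up.
- pad_small_round: Fixed dark rubber pad, 96 x 60 mm, 4 mm thick (all four pads are alike but for the silhouette), with a flat white silhouette in its middle: a disc of 30 mm diameter, for the small capacitor. Origin at the centre of the pad's underside, so the surface parts rest on is 4 mm above it; x along the 96 mm side, z up.
- pad_long_oblong: Fixed dark rubber pad, 96 x 60 mm, 4 mm thick (all four pads are alike but for the silhouette), with a flat white silhouette in its middle: a rectangle of 76 (x) x 40 (y) mm, for the heat sink (either way round). Origin at the centre of the pad's underside, so the surface parts rest on is 4 mm above it; x along the 96 mm side, z up.
- pad_short_oblong: Fixed dark rubber pad, 96 x 60 mm, 4 mm thick (all four pads are alike but for the silhouette), with a flat white silhouette in its middle: a rectangle of 52 (x) x 26 (y) mm, for the terminal block (either way round). Origin at the centre of the pad's underside, so the surface parts rest on is 4 mm above it; x along the 96 mm side, z up.
- circuit_board: Loose green circuit board with connectors, 70 x 50 mm, 16 mm tall with them, lying among the parts; to be left where it is. Origin at the centre of its underside. A roll of tape (52 mm across, 16 mm tall) and a small steel dish (58 mm across, 16 mm tall) also lie between the parts, and no other obstacle near them is taller than 50 mm.

How it is judged:
At the end, for the whole second after the job is handed in: Each of the four parts stands upright (within 0.12 rad) and at rest on the pad with its own silhouette, its centre within 12 mm of the pad's centre; the heat sink and the terminal block lie along their silhouettes within 0.25 rad, either way round (horizontal distance between large_capacitor and pad_large_round below 0.012 m and z of large_capacitor in the frame of pad_large_round between 0.001 and 0.0075 m and angle between each of large_capacitor, small_capacitor, heat_sink, terminal_block's own z axis and vertical below 0.12 rad and linear speed of each of large_capacitor, small_capacitor, heat_sink, terminal_block below 0.02 m/s and angular speed of each of large_capacitor, small_capacitor, heat_sink, terminal_block below 0.2 rad/s and horizontal distance between small_capacitor and pad_small_round below 0.012 m and z of small_capacitor in the frame of pad_small_round between 0.001 and 0.0075 m and horizontal distance between heat_sink and pad_long_oblong below 0.012 m and z of heat_sink in the frame of pad_long_oblong between 0.001 and 0.0075 m and angle between the x axis of heat_sink and the x axis of pad_long_oblong, either way round below 0.25 rad and horizontal distance between terminal_block and pad_short_oblong below 0.012 m and z of terminal_block in the frame of pad_short_oblong between 0.001 and 0.0075 m and angle between the x axis of terminal_block and the x axis of pad_short_oblong, either way round below 0.25 rad); the robot touches nothing.
It fails at once if the large capacitor is dropped onto its pad (from more than about 20 mm) instead of being set down (contact force between large_capacitor and the fingers below 0.02 N and horizontal distance between large_capacitor and pad_large_round below 0.05 m and z of large_capacitor in the frame of pad_large_round above 0.004 m and linear speed of large_capacitor above 0.6 m/s).
It fails at once if the small capacitor is dropped onto its pad (from more than about 20 mm) instead of being set down (contact force between small_capacitor and the fingers below 0.02 N and horizontal distance between small_capacitor and pad_small_round below 0.05 m and z of small_capacitor in the frame of pad_small_round above 0.004 m and linear speed of small_capacitor above 0.6 m/s).
It fails at once if the heat sink is dropped onto its pad (from more than about 20 mm) instead of being set down (contact force between heat_sink and the fingers below 0.02 N and horizontal distance between heat_sink and pad_long_oblong below 0.05 m and z of heat_sink in the frame of pad_long_oblong above 0.004 m and linear speed of heat_sink above 0.6 m/s).
It fails at once if the terminal block is dropped onto its pad (from more than about 20 mm) instead of being set down (contact force between terminal_block and the fingers below 0.02 N and horizontal distance between terminal_block and pad_short_oblong below 0.05 m and z of terminal_block in the frame of pad_short_oblong above 0.004 m and linear speed of terminal_block above 0.6 m/s).
It fails at once if the circuit board is moved by more than 25 mm (distance of circuit_board from where it was at the start of the episode above 0.025 m).
It also fails if it takes over 104 s, if anything falls off the work surface, if the arm or the gripper's body presses on something with over 40 N, if the wrist force passes 120 N, or if a joint passes its speed limit or range.

## Working session

There is one attempt and no reset: what is moved stays moved. The work goes in short steps, Python scripts to look and compute and a tool call to move; the robot and the scene stay as the last step left them, time stands still between calls to the robot, and variables do not carry over. Pictures are saved under pics/ and viewed, and the job is handed in when it is done.

Besides the shell and the picture viewer there is one more tool, called as a command line: name --argument value ..., lists and objects as JSON in quotes. move_arm: Moves the arm, as the interface text tells. Its arguments: {"type":"object","properties":{"increments":{"type":"array"},"gripper":{"type":"number"}},"required":["increments"]}

```bash
mkdir -p pics; python3 - <<'E'
from bench import get_obs, viewer, workorder, ctrl
import cv2,numpy as np
print(ctrl.grip_point_offset)
for n in ["top","side","wrist"]:
    c=viewer.get_calibration(n); print(n,c)
    p,d=viewer.camera(n); np.savez(f'{n}0.npz',p=p,d=d,**{k:np.array(v) for k,v in c.items()})
    cv2.imwrite(f'pics/{n}0.png',p[:,:,::-1])
print(get_obs())
E
```

```text
0.0187
top {'intrinsics': array([[479.37194878,   0.        , 278.75445825],
       [  0.        , 479.37194878, 214.90055868],
       [  0.        ,   0.        ,   1.        ]]), 'k1': -0.15405513422391306, 'origin': array([ 0.37016063, -0.00837925,  1.08713992]), 'attitude': array([-0.70287229, -0.05145121,  0.03999778,  0.70832443])}
side {'intrinsics': array([[466.82359504,   0.        , 279.58449505],
       [  0.        , 466.82359504, 214.28178941],
       [  0.        ,   0.        ,   1.        ]]), 'k1': -0.004072838789430699, 'origin': array([ 0.16336436, -0.54600161,  0.82913324]), 'attitude': array([ 0.90110004,  0.32697149, -0.09089952, -0.2698993 ])}
wrist {'intrinsics': array([[339.88954635,   0.        , 280.57260205],
       [  0.        , 339.88954635, 207.97575032],
       [  0.        ,   0.        ,   1.        ]]), 'k1': -0.052148255302361494, 'origin': array([0.09379635, 0.57376873, 0.37397355]), 'attitude': array([ 0.79561804, -0.13455053, -0.09769423,  0.58253234])}
{'time_s': 0.15, 'q': array([ 1.05664859e+00,  1.81352616e-01,  1.60776861e+00, -4.00307378e-05,
        1.35383298e+00, -2.06310261e-01]), 'dq': array([ 0.00116755, -0.00080898, -0.0018803 , -0.0023395 , -0.0010013 ,
        0.00021121]), 'joint_efforts': array([ 9.64928840e-04, -4.45263863e+01, -3.51688564e+01, -2.17235261e-04,
        6.01606429e-03,  2.19920065e-05]), 'eef_pos': array([0.17400928, 0.54758723, 0.23060581]), 'eef_rot': array([ 2.98605659e-04,  8.07152289e-01,  5.90342882e-01, -6.12103451e-04]), 'wrist_force': array([-0.3636618 , -0.71996608,  0.78237937]), 'torque': array([-0.01310058,  0.03607535, -0.01773181]), 'opening': 0.9994357651683252}
```

View pics/top0.png

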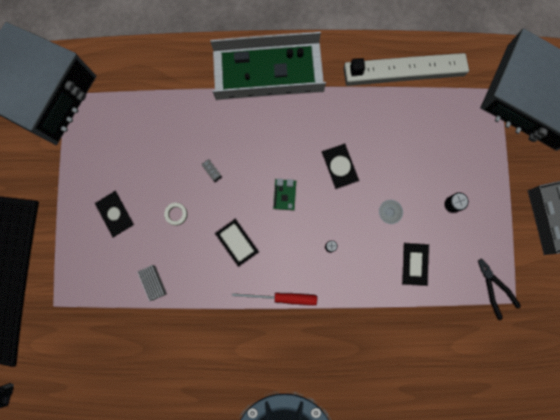

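View pics/side0.png

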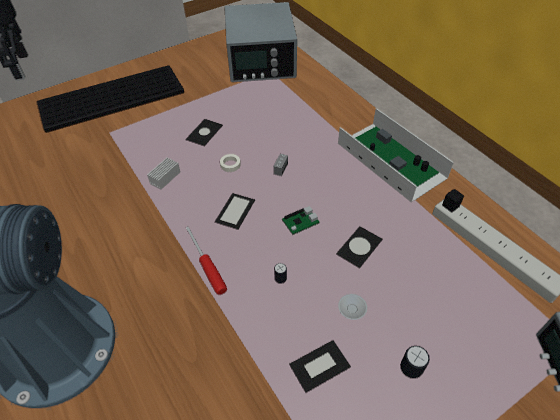

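View pics/wrist0.png

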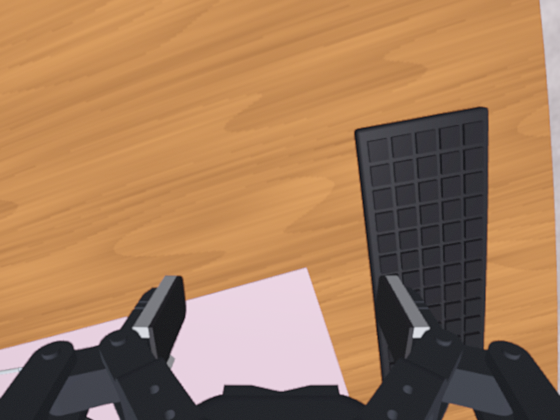

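The top view shows:

| Item | Pixel |
|---|---|
| Heat sink | (152,283) |
| Terminal block | (211,170) |
| Small capacitor | (331,246) |
| Large capacitor | (457,202) |
| Small round pad | (114,213) |
| Long oblong pad | (237,242) |
| Large round pad | (340,166) |
| Short oblong pad | (416,264) |
| Circuit board | (285,194) |

The wrist view shows only wood and the keyboard.

```bash
cat > h.py <<'E'
import numpy as np,cv2
from scipy.spatial.transform import Rotation as R
def rays(c,px):
    px=np.asarray(px,float).reshape(-1,1,2)
    u=cv2.undistortPoints(px,np.array(c['intrinsics']),np.array([float(c['k1']),0,0,0])).reshape(-1,2)
    d=np.c_[u[:,0],-u[:,1],-np.ones(len(u))]
    q=np.array(c['attitude']); return R.from_quat([q[1],q[2],q[3],q[0]]).apply(d)
def plane(c,px,z):
    d=rays(c,px); o=np.array(c['origin']); return o+d*((z-o[2])/d[:,2])[:,None]
def cloud(c,depth):
    h,w=depth.shape; v,u=np.mgrid[:h,:w]
    d=rays(c,np.c_[u.ravel(),v.ravel()]); return (np.array(c['origin'])+d*depth.ravel()[:,None]).reshape(h,w,3)
def rect(P):
    (cx,cy),(a,b),t=cv2.minAreaRect((P[:,:2]*1000).astype(np.float32))
    if b>a: a,b,t=b,a,t+90
    return np.round([cx,cy,a,b,(t+90)%180-90],1)
def tool_yaw(q):
    m=R.from_quat([q[1],q[2],q[3],q[0]]).as_matrix(); return np.degrees(np.arctan2(m[1,0],m[0,0])),m
E
python3 - <<'E'
from h import *
for n in ["top","side"]:
    c=np.load(n+'0.npz'); X=cloud(c,c['d']); p=c['p'].astype(int); hsv=cv2.cvtColor(c['p'],cv2.COLOR_RGB2HSV)
    gray=p.max(2)
    box=(X[...,0]>.2)&(X[...,0]<.72)&(abs(X[...,1])<.55)&(c['d']>0)
    print(n,'mat z',np.median(X[...,2][box]))
    m=(box&(X[...,2]>0.010)).astype(np.uint8)
    k,l,s,_=cv2.connectedComponentsWithStats(m)
    print('raised')
    for i in range(1,k):
        if s[i,4]<25: continue
        Q=X[l==i]; zt=np.percentile(Q[:,2],90); T=Q[Q[:,2]>zt-.006]
        print(s[i],round(zt*1000,1),'top',rect(T),'mean',np.round(T.mean(0)*1000,1))
    print('white')
    dark=((gray<70)&(X[...,2]<.009)&box).astype(np.uint8)
    k,l,s,_=cv2.connectedComponentsWithStats(dark)
    for i in range(1,k):
        if s[i,4]<150: continue
        cs,_=cv2.findContours((l==i).astype(np.uint8),cv2.RETR_CCOMP,cv2.CHAIN_APPROX_NONE)
        o=max(cs,key=cv2.contourArea); print(s[i],'pad',rect(plane(c,o[:,0],.004)))
        inn=[q for q in cs if q is not o and cv2.contourArea(q)>20]
        for q in inn: print('   sil',rect(plane(c,q[:,0],.004)))
E
```

```text
top mat z 0.0005260833503649698
raised
[ 29 115  39  30 635] 136.4 top [ 7.030e+02  5.386e+02  3.350e+01  2.270e+01 -2.000e-01] mean [705.8 541.2 136.5]
[202 159  20  23 206] 32.1 top [613.5 162.   46.7  21.8  36.6] mean [613.8 162.4  29.9]
[273 178  10  28  92] 17.1 top [564.8  14.2  64.5  15.3 -18.7] mean [573.4  11.3  14.8]
[286 178   7   8  43] 18.2 top [586.  -16.4  17.5  11.4  -0.6] mean [585.6 -16.2  16.1]
[445 192  23  20 353] 51.7 top [ 533.  -394.1   40.9   37.7    1.3] mean [ 532.2 -394.1   49.7]
[379 200  24  24 269] 17.1 top [ 515.7 -245.    53.5   53.5   87.6] mean [ 515.5 -247.3   14.3]
[164 202  23  23 242] 18.2 top [516.2 245.1  50.7  50.4 -53.2] mean [515.7 245.4  15.9]
[325 240  13  12 118] 42.2 top [ 438.8 -106.4   24.7   23.2  -45.8] mean [ 438.4 -106.1   40.1]
[478 259  43  62 559] 16.3 top [ 341.  -485.7  143.    61.6   27.9] mean [ 335.9 -486.7   13.5]
[138 265  29  36 599] 35.1 top [358.7 295.1  70.6  37.8  22.8] mean [357.8 293.7  33.3]
[232 292  85  14 603] 26.0 top [323.6 -26.1  94.   22.7  84.1] mean [322.7 -27.5  23.8]
white
[322 144  37  44 613] pad [ 6
[... 1132 characters left out ...]
63  13  19 199] 39.5 top [ 436.6 -108.9   25.3   24.4  -62.3] mean [ 436.3 -109.9   38. ]
[338 294  29  26 285] 15.3 top [ 514.3 -246.5   56.5   54.6   50.3] mean [ 516.8 -245.7   12.9]
[401 346  29  31 667] 49.7 top [ 532.3 -397.2   40.9   40.8   32.3] mean [ 531.  -398.    48.2]
white
[186 119  37  27 434] pad [517.2 389.1  94.9  59.2  30.6]
   sil [518.3 392.1  38.3  33.6  27.3]
[215 193  40  36 327] pad [448.4 101.2  95.5  59.2  35.3]
   sil [450.9 103.8  86.9  46.2  35.3]
[337 227  45  41 657] pad [ 623.  -137.5   95.5   58.9   18.7]
   sil [ 624.8 -136.6   51.3   48.2   14.7]
[ 290  341   61   51 1215] pad [ 394.5 -304.    94.9   58.6   -4.3]
   sil [ 395.7 -302.7   56.7   31.8   -4. ]
```

Top and side views agree within about 3–4 mm, so I'll average them. Next is a small planner that turns world targets into tool-axis increments.

```bash
cat > go.py <<'E'
import sys
from h import *
from bench import get_obs
# usage: go.py x y z(mm) jawyaw
o=get_obs(); y,m=tool_yaw(o['eef_rot']); p=o['eef_pos']*1000
t=np.array(list(map(float,sys.argv[1:4]))); d=m.T@(t-p)
dy=(float(sys.argv[4])-y+180)%360-180
q1=np.degrees(np.arctan2(t[1],t[0]))
print('t',round(o['time_s'],2),'now',p.round(1),'yaw',round(y,1),'F',o['wrist_force'].round(1),'open',round(o['opening'],3))
print('tx ty tz mm',d.round(1),'turn',round(-dy,1),'q6 now',np.degrees(o['q'][5]).round(),'end ~',round(q1-y-dy), 'dist',np.hypot(*d[:2]).round())
E
python3 go.py 358.3 294 110 112.8
```

```text
t 0.15 now [174.  547.6 230.6] yaw 72.4 F [-0.4 -0.7  0.8] open 0.999
tx ty tz mm [-185.7  252.5  120.8] turn -40.4 q6 now -12.0 end ~ -73 dist 313.0
```

move_arm --increments '[{"tx":-0.01,"ty":0.014,"tz":0.006,"turn":-3},{"tx":-0.03,"ty":0.041,"tz":0.02,"turn":-8},{"tx":-0.052,"ty":0.071,"tz":0.034,"turn":-14},{"tx":-0.074,"ty":0.101,"tz":0.048,"turn":-20},{"tx":-0.096,"ty":0.131,"tz":0.062,"turn":-25},{"tx":-0.118,"ty":0.161,"tz":0.076,"turn":-30},{"tx":-0.14,"ty":0.19,"tz":0.09,"turn":-35},{"tx":-0.16,"ty":0.218,"tz":0.105,"turn":-38},{"tx":-0.177,"ty":0.24,"tz":0.116,"turn":-40},{"tx":-0.186,"ty":0.2525,"tz":0.121,"turn":-40.4},{"tx":-0.186,"ty":0.2525,"tz":0.121,"turn":-40.4},{"tx":-0.186,"ty":0.2525,"tz":0.121,"turn":-40.4}]' --gripper 1

```text
time_s: 1.15
eef_pos: [0.3585, 0.2937, 0.11]
eef_rot: [-0.0, 0.555, 0.832, -0.0]
wrist_force: [0.2, 0.3, -0.7]
opening: 1.0
```

```bash
python3 - <<'E'
from bench import *
import cv2
p,d=viewer.camera("wrist"); cv2.imwrite('pics/w1.png',p[:,:,::-1])
E
python3 go.py 358.3 294 9 112.8
```

```text
t 1.2 now [358.4 294.4 110.4] yaw 112.7 F [-0.3  0.1 -0. ] open 1.001
tx ty tz mm [ -0.4  -0.2 101.4] turn -0.1 q6 now -88.0 end ~ -73 dist 0.0
```

View pics/w1.png

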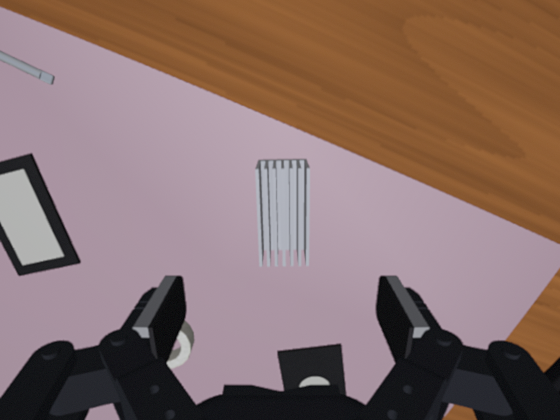

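The heat sink is centred between the fingers at about (283,213) and lined up with them. I'll check its position along the fins by ray.

```bash
python3 - <<'E'
from h import *
from bench import viewer
c=viewer.get_calibration("wrist")
print(plane(c,[[257,160],[308,160],[260,266],[308,266]],.034).round(4), plane(c,[[257,160],[308,160],[260,266],[308,266]],.034).mean(0))
E
```

```text
[[0.3265 0.2646 0.034 ]
 [0.3136 0.2954 0.034 ]
 [0.3982 0.2951 0.034 ]
 [0.3847 0.3274 0.034 ]] [0.35576175 0.29564256 0.034     ]
```

move_arm --increments '[{"tz":0.015},{"tz":0.04},{"tz":0.065},{"tz":0.085},{"tz":0.096},{"tz":0.101},{"tz":0.101}]'

```text
validation failed for argument at $.in...
```

move_arm --increments '[{"tz":0},{"tz":0},{"tz":0},{"tz":0},{"tz":0},{"tz":0},{"tz":0},{"tz":0}]' --gripper 0

```text
validation failed for argument at $.in...
```

move_arm --increments '[{"tx":0,"ty":-0.001,"tz":0.015,"turn":0},{"tx":0,"ty":-0.001,"tz":0.04,"turn":0},{"tx":0,"ty":-0.001,"tz":0.065,"turn":0},{"tx":0,"ty":-0.001,"tz":0.085,"turn":0},{"tx":0,"ty":-0.001,"tz":0.096,"turn":0},{"tx":0,"ty":-0.001,"tz":0.101,"turn":0},{"tx":0,"ty":-0.001,"tz":0.101,"turn":0}]' --gripper 1

```text
time_s: 1.78
eef_pos: [0.3568, 0.2943, 0.0088]
eef_rot: [-0.0, 0.553, 0.833, -0.001]
wrist_force: [-0.1, 0.2, -0.5]
opening: 1.001
```

move_arm --increments '[{"tx":0,"ty":0,"tz":0,"turn":0},{"tx":0,"ty":0,"tz":0,"turn":0},{"tx":0,"ty":0,"tz":0,"turn":0},{"tx":0,"ty":0,"tz":0,"turn":0},{"tx":0,"ty":0,"tz":0,"turn":0},{"tx":0,"ty":0,"tz":0,"turn":0},{"tx":0,"ty":0,"tz":0,"turn":0},{"tx":0,"ty":0,"tz":0,"turn":0}]' --gripper 0

```text
time_s: 2.45
eef_pos: [0.3585, 0.2943, 0.0104]
eef_rot: [0.0, 0.554, 0.833, 0.001]
wrist_force: [0.2, 0.5, 6.8]
opening: 0.406
```

move_arm --increments '[{"tx":0,"ty":0,"tz":0,"turn":0},{"tx":0,"ty":0,"tz":0,"turn":0},{"tx":0,"ty":0,"tz":0,"turn":0}]' --gripper 0

```text
time_s: 2.7
eef_pos: [0.3585, 0.2943, 0.0104]
eef_rot: [0.0, 0.554, 0.833, 0.001]
wrist_force: [-0.9, 0.3, 5.5]
opening: 0.411
```

move_arm --increments '[{"tx":0,"ty":0,"tz":-0.01,"turn":0},{"tx":0,"ty":0,"tz":-0.03,"turn":0},{"tx":0,"ty":0,"tz":-0.055,"turn":0},{"tx":0,"ty":0,"tz":-0.08,"turn":0},{"tx":0,"ty":0,"tz":-0.1,"turn":0},{"tx":0,"ty":0,"tz":-0.1,"turn":0}]' --gripper 0

```text
time_s: 3.2
eef_pos: [0.3603, 0.2951, 0.1141]
eef_rot: [0.002, 0.554, 0.833, 0.003]
wrist_force: [0.8, 0.4, -0.8]
opening: 0.411
```

```bash
python3 - <<'E'
from bench import *
import cv2
p,d=viewer.camera("wrist"); cv2.imwrite('pics/w2.png',p[:,:,::-1])
E
python3 go.py 449.7 103.5 110 125.3
```

```text
t 3.25 now [359.3 294.6 112. ] yaw 112.8 F [-0.7 -0.2 -2. ] open 0.407
tx ty tz mm [-211.2    9.4    2. ] turn -12.5 q6 now -88.0 end ~ -112 dist 211.0
```

View pics/w2.png

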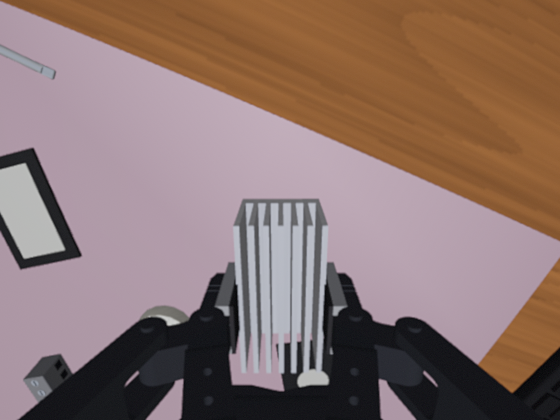

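The heat sink is held level: opening 0.41 is about 35 mm, and its fins span roughly (240–325, 200–373).

```bash
python3 - <<'E'
from h import *
from bench import viewer
c=viewer.get_calibration("wrist")
P=plane(c,[[243,200],[318,200],[241,373],[323,373]],.1356)
print(P.round(4), P.mean(0))
E
```

```text
[[0.3223 0.2642 0.1356]
 [0.3116 0.2898 0.1356]
 [0.4007 0.2926 0.1356]
 [0.3861 0.3272 0.1356]] [0.35518311 0.29341749 0.1356    ]
```

move_arm --increments '[{"tx":-0.01,"ty":0.0,"tz":0,"turn":-1},{"tx":-0.03,"ty":0.001,"tz":0,"turn":-3},{"tx":-0.055,"ty":0.003,"tz":0,"turn":-5},{"tx":-0.085,"ty":0.004,"tz":0,"turn":-7},{"tx":-0.115,"ty":0.005,"tz":0,"turn":-9},{"tx":-0.145,"ty":0.007,"tz":0,"turn":-10},{"tx":-0.172,"ty":0.008,"tz":0,"turn":-11},{"tx":-0.194,"ty":0.009,"tz":0.002,"turn":-12},{"tx":-0.207,"ty":0.0094,"tz":0.002,"turn":-12.5},{"tx":-0.2112,"ty":0.0094,"tz":0.002,"turn":-12.5},{"tx":-0.2112,"ty":0.0094,"tz":0.002,"turn":-12.5},{"tx":-0.2112,"ty":0.0094,"tz":0.002,"turn":-12.5}]' --gripper 0

```text
time_s: 4.25
eef_pos: [0.447, 0.1031, 0.1065]
eef_rot: [-0.001, 0.46, 0.888, -0.0]
wrist_force: [-0.1, 0.1, -1.2]
opening: 0.407
```

```bash
python3 go.py 449.7 103.5 15 125.3
```

```text
t 4.25 now [447.  103.1 106.5] yaw 125.2 F [-0.1  0.1 -1.2] open 0.407
tx ty tz mm [-1.4  2.6 91.5] turn -0.1 q6 now -127.0 end ~ -112 dist 3.0
```

move_arm --increments '[{"tx":-0.001,"ty":0.0045,"tz":0.01,"turn":0},{"tx":-0.001,"ty":0.0045,"tz":0.03,"turn":0},{"tx":-0.001,"ty":0.0045,"tz":0.05,"turn":0},{"tx":-0.001,"ty":0.0045,"tz":0.068,"turn":0},{"tx":-0.001,"ty":0.0045,"tz":0.08,"turn":0},{"tx":-0.001,"ty":0.0045,"tz":0.085,"turn":0},{"tx":-0.001,"ty":0.0045,"tz":0.087,"turn":0},{"tx":-0.001,"ty":0.0045,"tz":0.087,"turn":0},{"tx":-0.001,"ty":0.0045,"tz":0.087,"turn":0}]' --gripper 0

```text
time_s: 5.0
eef_pos: [0.4527, 0.1049, 0.021]
eef_rot: [0.0, 0.459, 0.888, 0.0]
wrist_force: [0.3, 0.1, -1.0]
opening: 0.412
```

```bash
python3 - <<'E'
from bench import *
import cv2
p,d=viewer.camera("wrist"); cv2.imwrite('pics/w3.png',p[:,:,::-1])
E
python3 go.py 452 105 15 125.3
```

```text
t 5.05 now [452.9 104.8  21.1] yaw 125.3 F [ 0.1 -0.5 -1.9] open 0.41
tx ty tz mm [ 0.7 -0.6  6.1] turn -0.0 q6 now -127.0 end ~ -112 dist 1.0
```

View pics/w3.png

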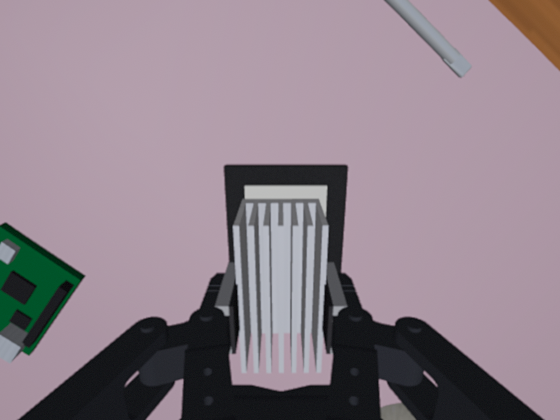

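```bash
python3 - <<'E'
from h import *
from bench import viewer
c=viewer.get_calibration("wrist"); _,m=tool_yaw([0,.459,.888,0])
P=np.array([.4529,.1048,0])
for n,px,z in [("sil far",[[245,185],[327,185]],.004),("pad far",[[225,166],[347,166]],.004),("part far",[[243,200],[318,200]],.0447),("part near",[[241,373],[323,373]],.0447)]:
    print(n,((plane(c,px,z).mean(0)-P)@m*1000).round(1)[:2])
E
```

```text
sil far [  2.7 -40.2]
pad far [  2.6 -49.7]
part far [ -0.  -45.6]
part near [ 0.7 37.4]
```

```bash
python3 - <<'E'
from h import *
from bench import viewer
c=viewer.get_calibration("wrist"); _,m=tool_yaw([0,.459,.888,0])
P=np.array([.4529,.1048,0])
for n,px,z in [("base far",[[243,200],[318,200]],.0107),("fin top far",[[236,225],[326,225]],.0447),("part near",[[241,373],[323,373]],.0447)]:
    print(n,((plane(c,px,z)-P)@m*1000).round(1)[:,:2])
E
```

```text
base far [[-17.9 -34.7]
 [ 17.8 -34.7]]
fin top far [[-16.9 -35.7]
 [ 17.3 -35.7]]
part near [[-18.1  37.4]
 [ 19.4  37.4]]
```

move_arm --increments '[{"tx":0.001,"ty":-0.0015,"tz":0.001,"turn":0},{"tx":0.002,"ty":-0.003,"tz":0.003,"turn":0},{"tx":0.002,"ty":-0.003,"tz":0.0045,"turn":0},{"tx":0.002,"ty":-0.003,"tz":0.006,"turn":0},{"tx":0.002,"ty":-0.003,"tz":0.006,"turn":0},{"tx":0.002,"ty":-0.003,"tz":0.006,"turn":0}]' --gripper 0

```text
time_s: 5.55
eef_pos: [0.4485, 0.1044, 0.0144]
eef_rot: [-0.0, 0.46, 0.888, -0.0]
wrist_force: [-2.7, -0.8, 3.6]
opening: 0.41
```

move_arm --increments '[{"tx":0,"ty":0,"tz":0,"turn":0},{"tx":0,"ty":0,"tz":0,"turn":0},{"tx":0,"ty":0,"tz":0,"turn":0},{"tx":0,"ty":0,"tz":0,"turn":0},{"tx":0,"ty":0,"tz":0,"turn":0}]' --gripper 0.8

```text
time_s: 5.97
eef_pos: [0.4487, 0.1044, 0.0143]
eef_rot: [0.0, 0.46, 0.888, 0.0]
wrist_force: [0.0, -0.4, -0.8]
opening: 0.8
```

move_arm --increments '[{"tx":0,"ty":0,"tz":-0.01,"turn":0},{"tx":0,"ty":0,"tz":-0.03,"turn":0},{"tx":0,"ty":0,"tz":-0.055,"turn":0},{"tx":0,"ty":0,"tz":-0.08,"turn":0},{"tx":0,"ty":0,"tz":-0.095,"turn":0},{"tx":0,"ty":0,"tz":-0.1,"turn":0},{"tx":0,"ty":0,"tz":-0.1,"turn":0}]' --gripper 1

```text
time_s: 6.55
eef_pos: [0.4499, 0.1044, 0.1161]
eef_rot: [0.002, 0.46, 0.888, 0.001]
wrist_force: [-0.1, -0.5, -0.6]
opening: 1.0
```

```bash
python3 go.py 613 161 110 127
```

```text
t 6.55 now [449.9 104.4 116.1] yaw 125.3 F [-0.1 -0.5 -0.6] open 1.0
tx ty tz mm [-48.  165.8   6.8] turn -1.7 q6 now -127.0 end ~ -112 dist 173.0
```

move_arm --increments '[{"tx":-0.003,"ty":0.01,"tz":0,"turn":0},{"tx":-0.009,"ty":0.03,"tz":0,"turn":0},{"tx":-0.018,"ty":0.06,"tz":0.001,"turn":-1},{"tx":-0.027,"ty":0.092,"tz":0.002,"turn":-1.7},{"tx":-0.036,"ty":0.123,"tz":0.003,"turn":-1.7},{"tx":-0.044,"ty":0.148,"tz":0.004,"turn":-1.7},{"tx":-0.047,"ty":0.162,"tz":0.004,"turn":-1.7},{"tx":-0.0485,"ty":0.1668,"tz":0.004,"turn":-1.7},{"tx":-0.0485,"ty":0.1668,"tz":0.004,"turn":-1.7},{"tx":-0.0485,"ty":0.1668,"tz":0.004,"turn":-1.7}]' --gripper 1

```text
time_s: 7.38
eef_pos: [0.6113, 0.1609, 0.1088]
eef_rot: [-0.001, 0.446, 0.895, -0.001]
wrist_force: [-1.0, -0.2, 0.1]
opening: 1.0
```

```bash
python3 - <<'E'
from bench import *
import cv2
p,d=viewer.camera("wrist"); cv2.imwrite('pics/w4.png',p[:,:,::-1])
E
python3 go.py 613 161 9 127
```

```text
t 7.43 now [611.2 160.8 109.2] yaw 127.0 F [ 0.2 -0.2 -0.4] open 1.003
tx ty tz mm [ -1.1   1.7 100.2] turn -0.0 q6 now -123.0 end ~ -112 dist 2.0
```

View pics/w4.png

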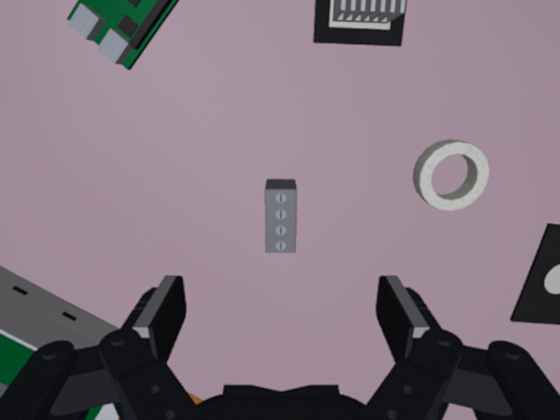

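The terminal block is centred between the fingers, its top spanning about (265–296, 188–252). The heat sink stands within its pad at the top of the picture.

```bash
python3 - <<'E'
from h import *
from bench import viewer,get_obs
c=viewer.get_calibration("wrist"); o=get_obs();_,m=tool_yaw(o['eef_rot'])
print(((plane(c,[[265,189],[296,189],[266,252],[296,252]],.030)-o['eef_pos'])@m*1000).round(1)[:,:2])
E
```

```text
[[-10.6 -20.4]
 [ 10.5 -20.4]
 [-10.5  27.2]
 [ 11.3  27.2]]
```

move_arm --increments '[{"tx":0,"ty":0.001,"tz":0.015,"turn":0},{"tx":0,"ty":0.0025,"tz":0.04,"turn":0},{"tx":0,"ty":0.0025,"tz":0.065,"turn":0},{"tx":0,"ty":0.0025,"tz":0.085,"turn":0},{"tx":0,"ty":0.0025,"tz":0.096,"turn":0},{"tx":0,"ty":0.0025,"tz":0.1,"turn":0},{"tx":0,"ty":0.0025,"tz":0.1,"turn":0}]' --gripper 1

```text
time_s: 8.02
eef_pos: [0.6138, 0.1623, 0.0097]
eef_rot: [-0.001, 0.447, 0.895, -0.0]
wrist_force: [-0.4, -0.7, 0.3]
opening: 0.999
```

move_arm --increments '[{"tx":0,"ty":0,"tz":0,"turn":0},{"tx":0,"ty":0,"tz":0,"turn":0},{"tx":0,"ty":0,"tz":0,"turn":0},{"tx":0,"ty":0,"tz":0,"turn":0},{"tx":0,"ty":0,"tz":0,"turn":0},{"tx":0,"ty":0,"tz":0,"turn":0},{"tx":0,"ty":0,"tz":0,"turn":0},{"tx":0,"ty":0,"tz":0,"turn":0},{"tx":0,"ty":0,"tz":0,"turn":0},{"tx":0,"ty":0,"tz":0,"turn":0},{"tx":0,"ty":0,"tz":0,"turn":0},{"tx":0,"ty":0,"tz":0,"turn":0}]' --gripper 0

```text
time_s: 9.02
eef_pos: [0.6156, 0.1627, 0.0112]
eef_rot: [0.001, 0.446, 0.895, 0.0]
wrist_force: [-0.4, 0.2, 5.7]
opening: 0.24
```

move_arm --increments '[{"tx":0,"ty":0,"tz":-0.01,"turn":0},{"tx":0,"ty":0,"tz":-0.03,"turn":0},{"tx":0,"ty":0,"tz":-0.055,"turn":0},{"tx":0,"ty":0,"tz":-0.08,"turn":0},{"tx":0,"ty":0,"tz":-0.095,"turn":0},{"tx":0,"ty":0,"tz":-0.1,"turn":0},{"tx":0,"ty":0,"tz":-0.1,"turn":0},{"tx":0,"ty":0,"tz":-0.1,"turn":0}]' --gripper 0

```text
time_s: 9.68
eef_pos: [0.6141, 0.1626, 0.1095]
eef_rot: [-0.001, 0.446, 0.895, -0.0]
wrist_force: [-0.6, -0.1, -1.8]
opening: 0.243
```

```bash
python3 go.py 395.8 -302 110 85.8
```

```text
t 9.68 now [614.1 162.6 109.5] yaw 127.0 F [-0.6 -0.1 -1.8] open 0.243
tx ty tz mm [-2.399e+02 -4.538e+02 -1.000e-01] turn 41.2 q6 now -123.0 end ~ -123 dist 513.0
```

move_arm --increments '[{"tx":-0.004,"ty":-0.008,"tz":0,"turn":1},{"tx":-0.013,"ty":-0.025,"tz":0,"turn":3},{"tx":-0.026,"ty":-0.05,"tz":0,"turn":5},{"tx":-0.043,"ty":-0.081,"tz":0,"turn":8},{"tx":-0.06,"ty":-0.114,"tz":0,"turn":11},{"tx":-0.077,"ty":-0.146,"tz":0,"turn":14},{"tx":-0.094,"ty":-0.178,"tz":0,"turn":17},{"tx":-0.111,"ty":-0.21,"tz":0,"turn":20},{"tx":-0.128,"ty":-0.242,"tz":0,"turn":23},{"tx":-0.145,"ty":-0.274,"tz":0,"turn":26},{"tx":-0.162,"ty":-0.306,"tz":0,"turn":29},{"tx":-0.179,"ty":-0.338,"tz":0,"turn":32},{"tx":-0.196,"ty":-0.37,"tz":0,"turn":35},{"tx":-0.212,"ty":-0.4,"tz":0,"turn":38},{"tx":-0.225,"ty":-0.426,"tz":0,"turn":40},{"tx":-0.235,"ty":-0.444,"tz":0,"turn":41.2},{"tx":-0.24,"ty":-0.454,"tz":0,"turn":41.2},{"tx":-0.24,"ty":-0.454,"tz":0,"turn":41.2},{"tx":-0.24,"ty":-0.454,"tz":0,"turn":41.2}]' --gripper 0

```text
time_s: 11.27
eef_pos: [0.3957, -0.3014, 0.1094]
eef_rot: [-0.001, 0.733, 0.68, 0.0]
wrist_force: [-0.3, 0.2, 0.1]
opening: 0.242
```

move_arm --increments '[{"tx":0,"ty":0,"tz":0.01,"turn":0},{"tx":0,"ty":0,"tz":0.03,"turn":0},{"tx":0,"ty":0,"tz":0.05,"turn":0},{"tx":0,"ty":0,"tz":0.068,"turn":0},{"tx":0,"ty":0,"tz":0.08,"turn":0},{"tx":0,"ty":0,"tz":0.084,"turn":0},{"tx":0,"ty":0,"tz":0.084,"turn":0},{"tx":0,"ty":0,"tz":0.084,"turn":0}]' --gripper 0

```text
time_s: 11.93
eef_pos: [0.3968, -0.3013, 0.0262]
eef_rot: [-0.0, 0.732, 0.681, 0.0]
wrist_force: [0.8, -0.2, -0.1]
opening: 0.243
```

```bash
python3 - <<'E'
from bench import *
import cv2
p,d=viewer.camera("wrist"); cv2.imwrite('pics/w5.png',p[:,:,::-1])
E
python3 go.py 395.8 -302 15.5 85.8
```

```text
t 11.98 now [ 397.  -301.9   26.8] yaw 85.8 F [ 0.5 -0.1 -0.5] open 0.243
tx ty tz mm [-0.1 -1.2 11.3] turn 0.0 q6 now -137.0 end ~ -123 dist 1.0
```

View pics/w5.png

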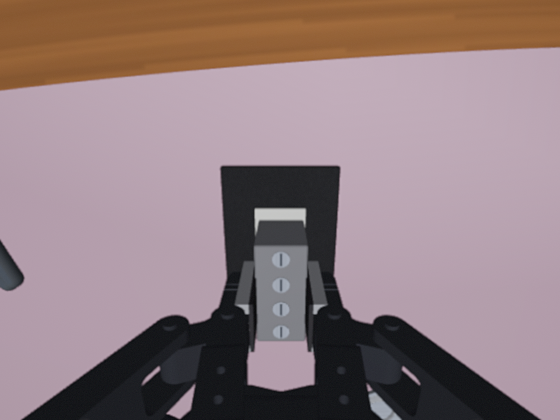

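The block is lined up with its pad. Its top runs from row 247 to row 340, and the silhouette's far edge is at row 209.

```bash
python3 - <<'E'
from h import *
from bench import viewer,get_obs
c=viewer.get_calibration("wrist"); o=get_obs();_,m=tool_yaw(o['eef_rot'])
z=o['eef_pos'][2]-.0112
for n,px,zz in [("pad far (-48)",[[221,167],[340,167]],.004),("sil far (-26)",[[254,209],[306,209]],.004),("base far (-24)",[[260,221],[302,221]],z),("top far",[[253,247],[308,247]],z+.03),("top near",[[256,340],[307,340]],z+.03)]:
    print(n,((plane(c,px,zz)-o['eef_pos'])@m*1000).round(1)[:,:2].tolist())
E
```

```text
pad far (-48) [[-29.2, -48.1], [30.0, -48.1]]
sil far (-26) [[-13.3, -25.9], [13.6, -25.9]]
base far (-24) [[-9.6, -23.8], [10.9, -23.8]]
top far [[-10.7, -24.2], [11.6, -24.2]]
top near [[-10.7, 22.4], [12.5, 22.4]]
```

move_arm --increments '[{"tx":0,"ty":0,"tz":0.003,"turn":0},{"tx":0,"ty":0,"tz":0.006,"turn":0},{"tx":0,"ty":0,"tz":0.009,"turn":0},{"tx":0,"ty":0,"tz":0.0105,"turn":0},{"tx":0,"ty":0,"tz":0.0115,"turn":0},{"tx":0,"ty":0,"tz":0.0115,"turn":0},{"tx":0,"ty":0,"tz":0.0115,"turn":0}]' --gripper 0

```text
time_s: 12.57
eef_pos: [0.3962, -0.3021, 0.0152]
eef_rot: [-0.0, 0.733, 0.68, -0.0]
wrist_force: [-1.5, 2.1, 5.4]
opening: 0.244
```

move_arm --increments '[{"tx":0,"ty":0,"tz":0,"turn":0},{"tx":0,"ty":0,"tz":0,"turn":0},{"tx":0,"ty":0,"tz":0,"turn":0},{"tx":0,"ty":0,"tz":0,"turn":0},{"tx":0,"ty":0,"tz":0,"turn":0}]' --gripper 0.7

```text
time_s: 12.98
eef_pos: [0.3963, -0.3022, 0.0147]
eef_rot: [-0.0, 0.733, 0.68, 0.0]
wrist_force: [0.3, 0.0, -0.4]
opening: 0.697
```

move_arm --increments '[{"tx":0,"ty":0,"tz":-0.01,"turn":0},{"tx":0,"ty":0,"tz":-0.03,"turn":0},{"tx":0,"ty":0,"tz":-0.055,"turn":0},{"tx":0,"ty":0,"tz":-0.08,"turn":0},{"tx":0,"ty":0,"tz":-0.095,"turn":0},{"tx":0,"ty":0,"tz":-0.1,"turn":0},{"tx":0,"ty":0,"tz":-0.1,"turn":0}]' --gripper 1

```text
time_s: 13.57
eef_pos: [0.3972, -0.3031, 0.1167]
eef_rot: [0.002, 0.733, 0.681, -0.0]
wrist_force: [-0.8, 0.1, 0.1]
opening: 1.003
```

```bash
python3 go.py 533 -395.5 130 70
```

```text
t 13.57 now [ 397.2 -303.1  116.7] yaw 85.8 F [-0.8  0.1  0.1] open 1.003
tx ty tz mm [-82.2 142.3 -12.7] turn 15.8 q6 now -137.0 end ~ -107 dist 164.0
```

move_arm --increments '[{"tx":-0.006,"ty":0.01,"tz":-0.002,"turn":1},{"tx":-0.018,"ty":0.03,"tz":-0.005,"turn":4},{"tx":-0.034,"ty":0.058,"tz":-0.008,"turn":7},{"tx":-0.05,"ty":0.087,"tz":-0.011,"turn":10},{"tx":-0.066,"ty":0.114,"tz":-0.013,"turn":13},{"tx":-0.076,"ty":0.133,"tz":-0.014,"turn":15},{"tx":-0.0822,"ty":0.1425,"tz":-0.014,"turn":15.8},{"tx":-0.0822,"ty":0.1425,"tz":-0.014,"turn":15.8},{"tx":-0.0822,"ty":0.1425,"tz":-0.014,"turn":15.8}]' --gripper 1

```text
time_s: 14.32
eef_pos: [0.5316, -0.3938, 0.1267]
eef_rot: [-0.002, 0.819, 0.574, -0.0]
wrist_force: [0.7, -0.1, -0.5]
opening: 0.998
```

```bash
python3 - <<'E'
from bench import *
import cv2
p,d=viewer.camera("wrist"); cv2.imwrite('pics/w6.png',p[:,:,::-1])
E
python3 go.py 533 -395.5 14 70
```

```text
t 14.37 now [ 531.3 -393.6  126.9] yaw 70.0 F [-0.3  0.7 -1.1] open 1.001
tx ty tz mm [ -1.4   2.6 112.9] turn -0.0 q6 now -117.0 end ~ -107 dist 3.0
```

View pics/w6.png

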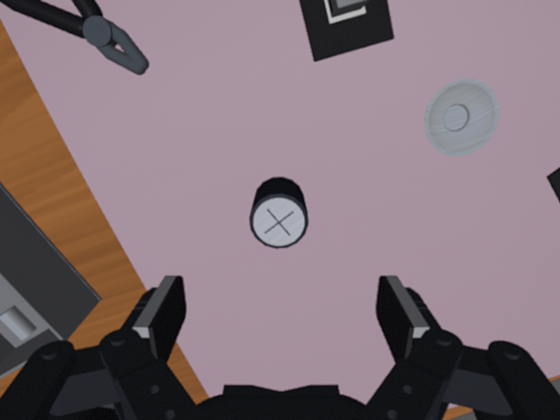

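The large capacitor's top is a disc centred at about (279,221), spanning x 250–308 and y 193–248.

```bash
python3 - <<'E'
from h import *
from bench import viewer,get_obs
c=viewer.get_calibration("wrist"); o=get_obs();_,m=tool_yaw(o['eef_rot'])
print(((plane(c,[[250,221],[308,221],[279,193],[279,248]],.05)-o['eef_pos'])@m*1000).round(1)[:,:2].tolist())
E
```

```text
[[-20.6, 1.8], [19.7, 1.8], [-0.4, -18.5], [-0.5, 22.5]]
```

move_arm --increments '[{"tx":-0.001,"ty":0.001,"tz":0.015,"turn":0},{"tx":-0.001,"ty":0.0022,"tz":0.04,"turn":0},{"tx":-0.001,"ty":0.0022,"tz":0.07,"turn":0},{"tx":-0.001,"ty":0.0022,"tz":0.095,"turn":0},{"tx":-0.001,"ty":0.0022,"tz":0.108,"turn":0},{"tx":-0.001,"ty":0.0022,"tz":0.113,"turn":0},{"tx":-0.001,"ty":0.0022,"tz":0.113,"turn":0}]' --gripper 1

```text
time_s: 14.95
eef_pos: [0.533, -0.3953, 0.0141]
eef_rot: [-0.002, 0.819, 0.573, -0.0]
wrist_force: [-0.7, 0.1, 0.6]
opening: 1.001
```

move_arm --increments '[{"tx":0,"ty":0,"tz":0,"turn":0},{"tx":0,"ty":0,"tz":0,"turn":0},{"tx":0,"ty":0,"tz":0,"turn":0},{"tx":0,"ty":0,"tz":0,"turn":0},{"tx":0,"ty":0,"tz":0,"turn":0},{"tx":0,"ty":0,"tz":0,"turn":0},{"tx":0,"ty":0,"tz":0,"turn":0},{"tx":0,"ty":0,"tz":0,"turn":0},{"tx":0,"ty":0,"tz":0,"turn":0},{"tx":0,"ty":0,"tz":0,"turn":0}]' --gripper 0

```text
time_s: 15.78
eef_pos: [0.5352, -0.3974, 0.0178]
eef_rot: [0.002, 0.819, 0.573, 0.0]
wrist_force: [-0.1, -0.0, 7.2]
opening: 0.476
```

move_arm --increments '[{"tx":0,"ty":0,"tz":-0.01,"turn":0},{"tx":0,"ty":0,"tz":-0.03,"turn":0},{"tx":0,"ty":0,"tz":-0.055,"turn":0},{"tx":0,"ty":0,"tz":-0.08,"turn":0},{"tx":0,"ty":0,"tz":-0.095,"turn":0},{"tx":0,"ty":0,"tz":-0.1,"turn":0},{"tx":0,"ty":0,"tz":-0.1,"turn":0},{"tx":0,"ty":0,"tz":-0.1,"turn":0}]' --gripper 0

```text
time_s: 16.45
eef_pos: [0.5338, -0.3959, 0.1153]
eef_rot: [-0.0, 0.819, 0.573, -0.0]
wrist_force: [0.1, 0.4, -0.9]
opening: 0.474
```

```bash
python3 go.py 624.3 -135.3 115 70
```

```text
t 16.45 now [ 533.8 -395.9  115.3] yaw 70.0 F [ 0.1  0.4 -0.9] open 0.474
tx ty tz mm [275.9  -4.2   0.4] turn -0.0 q6 now -117.0 end ~ -82 dist 276.0
```

move_arm --increments '[{"tx":0.008,"ty":0,"tz":0,"turn":0},{"tx":0.025,"ty":0,"tz":0,"turn":0},{"tx":0.05,"ty":-0.001,"tz":0,"turn":0},{"tx":0.08,"ty":-0.001,"tz":0,"turn":0},{"tx":0.112,"ty":-0.002,"tz":0,"turn":0},{"tx":0.144,"ty":-0.002,"tz":0,"turn":0},{"tx":0.176,"ty":-0.003,"tz":0,"turn":0},{"tx":0.208,"ty":-0.003,"tz":0,"turn":0},{"tx":0.236,"ty":-0.004,"tz":0,"turn":0},{"tx":0.258,"ty":-0.004,"tz":0,"turn":0},{"tx":0.271,"ty":-0.004,"tz":0,"turn":0},{"tx":0.276,"ty":-0.004,"tz":0,"turn":0},{"tx":0.276,"ty":-0.004,"tz":0,"turn":0},{"tx":0.276,"ty":-0.004,"tz":0,"turn":0}]' --gripper 0

```text
time_s: 17.62
eef_pos: [0.6245, -0.136, 0.1153]
eef_rot: [-0.0, 0.819, 0.573, -0.0]
wrist_force: [-0.8, -1.3, -1.3]
opening: 0.479
```

move_arm --increments '[{"tx":0,"ty":0,"tz":0.01,"turn":0},{"tx":0,"ty":0,"tz":0.03,"turn":0},{"tx":0,"ty":0,"tz":0.05,"turn":0},{"tx":0,"ty":0,"tz":0.068,"turn":0},{"tx":0,"ty":0,"tz":0.078,"turn":0},{"tx":0,"ty":0,"tz":0.082,"turn":0},{"tx":0,"ty":0,"tz":0.082,"turn":0},{"tx":0,"ty":0,"tz":0.082,"turn":0}]' --gripper 0

```text
time_s: 18.28
eef_pos: [0.6252, -0.1364, 0.0343]
eef_rot: [0.0, 0.82, 0.573, 0.0]
wrist_force: [-0.2, -0.2, -0.9]
opening: 0.472
```

```bash
python3 - <<'E'
from bench import *
import cv2
p,d=viewer.camera("wrist"); cv2.imwrite('pics/w7.png',p[:,:,::-1])
E
python3 go.py 624.3 -135.3 22 70
```

```text
t 18.33 now [ 625.7 -136.3   34.8] yaw 69.9 F [ 0.8 -0.6 -1.3] open 0.475
tx ty tz mm [ 0.5 -1.7 12.8] turn -0.1 q6 now -93.0 end ~ -82 dist 2.0
```

View pics/w7.png

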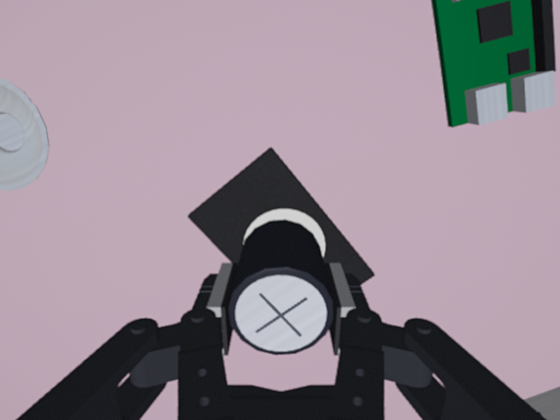

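The capacitor hangs over its silhouette. The disc's far edge is at about (285,209), and its visible sides are at columns 244 and 326 around row 243.

```bash
python3 - <<'E'
from h import *
from bench import viewer,get_obs
c=viewer.get_calibration("wrist"); o=get_obs();_,m=tool_yaw(o['eef_rot'])
z=o['eef_pos'][2]-.0178
for n,px,zz in [("sil",[[285,209],[244,243],[326,246]],.004),("padcorners",[[271,148],[189,215],[374,272]],.004),("base far",[[283,221]],z),("top",[[230,312],[332,312],[281,269],[281,354]],z+.05)]:
    print(n,((plane(c,px,zz)-o['eef_pos'])@m*1000).round(1)[:,:2].tolist())
E
```

```text
sil [[3.0, -23.2], [-20.0, -2.9], [26.3, -1.0]]
padcorners [[-4.3, -56.3], [-49.7, -19.7], [55.3, 15.8]]
base far [[1.8, -21.3]]
top [[-19.2, -2.7], [20.7, -2.7], [0.7, -21.8], [0.8, 18.1]]
```

move_arm --increments '[{"tx":0.001,"ty":0,"tz":0.003,"turn":0},{"tx":0.002,"ty":-0.0005,"tz":0.006,"turn":0},{"tx":0.002,"ty":-0.0005,"tz":0.009,"turn":0},{"tx":0.002,"ty":-0.0005,"tz":0.0112,"turn":0},{"tx":0.002,"ty":-0.0005,"tz":0.0125,"turn":0},{"tx":0.002,"ty":-0.0005,"tz":0.0125,"turn":0},{"tx":0.002,"ty":-0.0005,"tz":0.0125,"turn":0}]' --gripper 0

```text
time_s: 18.92
eef_pos: [0.6251, -0.1334, 0.0219]
eef_rot: [-0.0, 0.819, 0.573, -0.0]
wrist_force: [-2.5, 1.7, 4.9]
opening: 0.476
```

Contact (4.9 N up). Release and lift.

move_arm --increments '[{"tx":0,"ty":0,"tz":0,"turn":0},{"tx":0,"ty":0,"tz":0,"turn":0},{"tx":0,"ty":0,"tz":0,"turn":0},{"tx":0,"ty":0,"tz":0,"turn":0},{"tx":0,"ty":0,"tz":0,"turn":0}]' --gripper 0.9

```text
time_s: 19.33
eef_pos: [0.6251, -0.1336, 0.0212]
eef_rot: [-0.0, 0.819, 0.573, -0.0]
wrist_force: [-0.4, 1.2, -0.1]
opening: 0.898
```

move_arm --increments '[{"tx":0,"ty":0,"tz":-0.01,"turn":0},{"tx":0,"ty":0,"tz":-0.03,"turn":0},{"tx":0,"ty":0,"tz":-0.055,"turn":0},{"tx":0,"ty":0,"tz":-0.08,"turn":0},{"tx":0,"ty":0,"tz":-0.095,"turn":0},{"tx":0,"ty":0,"tz":-0.1,"turn":0},{"tx":0,"ty":0,"tz":-0.1,"turn":0}]' --gripper 1

```text
time_s: 19.92
eef_pos: [0.6264, -0.1341, 0.1237]
eef_rot: [0.002, 0.819, 0.573, 0.001]
wrist_force: [-0.0, -0.1, -0.8]
opening: 1.001
```

```bash
python3 go.py 438 -107.5 120 70
```

```text
t 19.92 now [ 626.4 -134.1  123.7] yaw 70.0 F [-0.  -0.1 -0.8] open 1.001
tx ty tz mm [ -39.6 -186.1    3. ] turn -0.0 q6 now -93.0 end ~ -84 dist 190.0
```

move_arm --increments '[{"tx":-0.002,"ty":-0.009,"tz":0,"turn":0},{"tx":-0.006,"ty":-0.028,"tz":0,"turn":0},{"tx":-0.012,"ty":-0.057,"tz":0,"turn":0},{"tx":-0.019,"ty":-0.09,"tz":0,"turn":0},{"tx":-0.026,"ty":-0.123,"tz":0.001,"turn":0},{"tx":-0.033,"ty":-0.153,"tz":0.002,"turn":0},{"tx":-0.037,"ty":-0.175,"tz":0.002,"turn":0},{"tx":-0.0393,"ty":-0.185,"tz":0.002,"turn":0},{"tx":-0.0393,"ty":-0.185,"tz":0.002,"turn":0},{"tx":-0.0393,"ty":-0.185,"tz":0.002,"turn":0}]' --gripper 1

```text
time_s: 20.75
eef_pos: [0.4383, -0.1074, 0.1192]
eef_rot: [0.0, 0.819, 0.573, 0.0]
wrist_force: [0.6, 0.4, 0.0]
opening: 0.998
```

```bash
python3 - <<'E'
from bench import *
import cv2
p,d=viewer.camera("wrist"); cv2.imwrite('pics/w8.png',p[:,:,::-1])
E
python3 go.py 438 -107.5 11 70
```

```text
t 20.8 now [ 439.  -107.7  119.5] yaw 69.9 F [ 0.1 -0.2  0.2] open 1.003
tx ty tz mm [ -0.2  -1.1 108.5] turn -0.1 q6 now -99.0 end ~ -84 dist 1.0
```

View pics/w8.png

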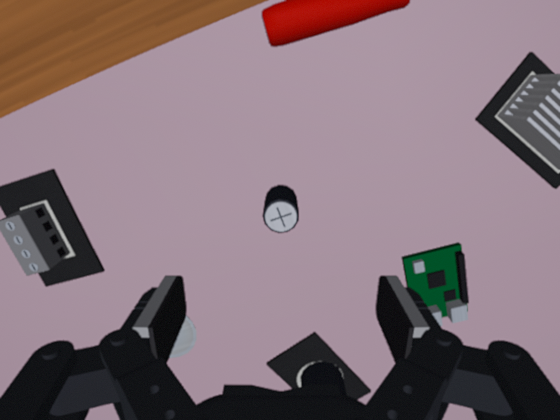

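The small capacitor's top is at about (281,216), centred. The terminal block, heat sink and large capacitor all stand on their pads.

```bash
python3 - <<'E'
from h import *
from bench import viewer,get_obs
c=viewer.get_calibration("wrist"); o=get_obs();_,m=tool_yaw(o['eef_rot'])
print(((plane(c,[[263,216],[299,216],[281,199],[281,233]],.04)-o['eef_pos'])@m*1000).round(1)[:,:2].tolist())
E
```

```text
[[-11.7, -1.0], [13.5, -1.0], [0.9, -13.5], [0.9, 12.0]]
```

move_arm --increments '[{"tx":0,"ty":0,"tz":0.015,"turn":0},{"tx":0,"ty":0,"tz":0.04,"turn":0},{"tx":0,"ty":0,"tz":0.07,"turn":0},{"tx":0,"ty":0,"tz":0.09,"turn":0},{"tx":0,"ty":0,"tz":0.103,"turn":0},{"tx":0,"ty":0,"tz":0.108,"turn":0},{"tx":0,"ty":0,"tz":0.108,"turn":0}]' --gripper 1

```text
time_s: 21.38
eef_pos: [0.4379, -0.107, 0.01]
eef_rot: [-0.001, 0.819, 0.573, -0.001]
wrist_force: [0.7, -0.2, -0.3]
opening: 0.997
```

move_arm --increments '[{"tx":0,"ty":0,"tz":0,"turn":0},{"tx":0,"ty":0,"tz":0,"turn":0},{"tx":0,"ty":0,"tz":0,"turn":0},{"tx":0,"ty":0,"tz":0,"turn":0},{"tx":0,"ty":0,"tz":0,"turn":0},{"tx":0,"ty":0,"tz":0,"turn":0},{"tx":0,"ty":0,"tz":0,"turn":0},{"tx":0,"ty":0,"tz":0,"turn":0},{"tx":0,"ty":0,"tz":0,"turn":0},{"tx":0,"ty":0,"tz":0,"turn":0},{"tx":0,"ty":0,"tz":0,"turn":0},{"tx":0,"ty":0,"tz":0,"turn":0}]' --gripper 0

```text
time_s: 22.38
eef_pos: [0.4385, -0.1075, 0.0122]
eef_rot: [0.001, 0.819, 0.573, 0.0]
wrist_force: [-1.8, 0.4, 6.1]
opening: 0.287
```

move_arm --increments '[{"tx":0,"ty":0,"tz":-0.01,"turn":0},{"tx":0,"ty":0,"tz":-0.03,"turn":0},{"tx":0,"ty":0,"tz":-0.055,"turn":0},{"tx":0,"ty":0,"tz":-0.08,"turn":0},{"tx":0,"ty":0,"tz":-0.095,"turn":0},{"tx":0,"ty":0,"tz":-0.105,"turn":0},{"tx":0,"ty":0,"tz":-0.105,"turn":0},{"tx":0,"ty":0,"tz":-0.105,"turn":0}]' --gripper 0

```text
time_s: 23.05
eef_pos: [0.4379, -0.1072, 0.1166]
eef_rot: [0.0, 0.819, 0.573, 0.0]
wrist_force: [-0.6, 0.5, -0.0]
opening: 0.283
```

```bash
python3 go.py 518 392.5 115 70
```

```text
t 23.05 now [ 437.9 -107.2  116.6] yaw 70.0 F [-0.6  0.5 -0. ] open 0.283
tx ty tz mm [496.9 -96.    1.4] turn -0.0 q6 now -99.0 end ~ -33 dist 506.0
```

move_arm --increments '[{"tx":0.01,"ty":-0.002,"tz":0,"turn":0},{"tx":0.03,"ty":-0.006,"tz":0,"turn":0},{"tx":0.058,"ty":-0.011,"tz":0,"turn":0},{"tx":0.09,"ty":-0.017,"tz":0,"turn":0},{"tx":0.124,"ty":-0.024,"tz":0,"turn":0},{"tx":0.158,"ty":-0.031,"tz":0,"turn":0},{"tx":0.192,"ty":-0.037,"tz":0,"turn":0},{"tx":0.226,"ty":-0.044,"tz":0,"turn":0},{"tx":0.26,"ty":-0.05,"tz":0,"turn":0},{"tx":0.294,"ty":-0.057,"tz":0,"turn":0},{"tx":0.328,"ty":-0.063,"tz":0,"turn":0},{"tx":0.362,"ty":-0.07,"tz":0,"turn":0},{"tx":0.396,"ty":-0.077,"tz":0,"turn":0},{"tx":0.428,"ty":-0.083,"tz":0,"turn":0},{"tx":0.457,"ty":-0.088,"tz":0,"turn":0},{"tx":0.48,"ty":-0.093,"tz":0,"turn":0},{"tx":0.493,"ty":-0.095,"tz":0,"turn":0},{"tx":0.497,"ty":-0.096,"tz":0,"turn":0},{"tx":0.497,"ty":-0.096,"tz":0,"turn":0},{"tx":0.497,"ty":-0.096,"tz":0,"turn":0}]' --gripper 0

```text
time_s: 24.72
eef_pos: [0.5168, 0.3921, 0.1148]
eef_rot: [-0.0, 0.819, 0.573, -0.001]
wrist_force: [0.1, -1.0, -0.3]
opening: 0.284
```

move_arm --increments '[{"tx":0,"ty":0,"tz":0.01,"turn":0},{"tx":0,"ty":0,"tz":0.03,"turn":0},{"tx":0,"ty":0,"tz":0.05,"turn":0},{"tx":0,"ty":0,"tz":0.07,"turn":0},{"tx":0,"ty":0,"tz":0.085,"turn":0},{"tx":0,"ty":0,"tz":0.089,"turn":0},{"tx":0,"ty":0,"tz":0.089,"turn":0},{"tx":0,"ty":0,"tz":0.089,"turn":0}]' --gripper 0

```text
time_s: 25.38
eef_pos: [0.5184, 0.3925, 0.0277]
eef_rot: [0.0, 0.819, 0.573, 0.0]
wrist_force: [-0.1, 0.6, 0.2]
opening: 0.286
```

```bash
python3 - <<'E'
from bench import *
import cv2
p,d=viewer.camera("wrist"); cv2.imwrite('pics/w9.png',p[:,:,::-1])
E
python3 go.py 518 392.5 16.5 70
```

```text
t 25.43 now [518.8 392.9  28.4] yaw 69.9 F [-0.1 -0.6 -0.4] open 0.284
tx ty tz mm [-0.7 -0.7 11.9] turn -0.1 q6 now -43.0 end ~ -33 dist 1.0
```

View pics/w9.png

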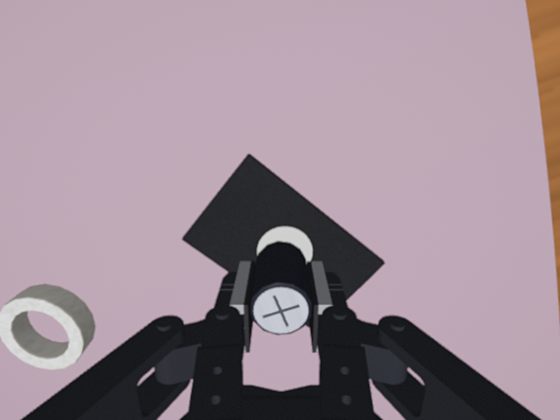

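The capacitor hangs over the disc, whose far edge is at (285,227) with its sides at columns 257 and 313. The pad corners show at (249,154), (183,239) and (384,263).

```bash
python3 - <<'E'
from h import *
from bench import viewer,get_obs
c=viewer.get_calibration("wrist"); o=get_obs();_,m=tool_yaw(o['eef_rot'])
z=o['eef_pos'][2]-.0122
for n,px,zz in [("sil",[[285,227],[257,252],[313,252]],.004),("padcorners",[[249,154],[183,239],[384,263]],.004),("base far",[[283,240]],z),("top",[[252,310],[311,310],[281,285],[281,335]],z+.04)]:
    print(n,((plane(c,px,zz)-o['eef_pos'])@m*1000).round(1)[:,:2].tolist())
E
```

```text
sil [[3.0, -15.3], [-12.3, -0.5], [18.4, -0.5]]
padcorners [[-15.1, -54.4], [-52.3, -8.2], [58.3, 6.5]]
base far [[1.8, -13.3]]
top [[-11.0, -0.5], [12.9, -0.5], [0.8, -12.2], [0.8, 12.0]]
```

move_arm --increments '[{"tx":0.001,"ty":0,"tz":0.003,"turn":0},{"tx":0.0015,"ty":0,"tz":0.006,"turn":0},{"tx":0.0015,"ty":0,"tz":0.009,"turn":0},{"tx":0.0015,"ty":0,"tz":0.0105,"turn":0},{"tx":0.0015,"ty":0,"tz":0.0118,"turn":0},{"tx":0.0015,"ty":0,"tz":0.0118,"turn":0},{"tx":0.0015,"ty":0,"tz":0.0118,"turn":0}]' --gripper 0

```text
time_s: 26.02
eef_pos: [0.5184, 0.3941, 0.0163]
eef_rot: [0.0, 0.819, 0.573, -0.0]
wrist_force: [-3.7, -1.2, 5.8]
opening: 0.287
```

move_arm --increments '[{"tx":0,"ty":0,"tz":0,"turn":0},{"tx":0,"ty":0,"tz":0,"turn":0},{"tx":0,"ty":0,"tz":0,"turn":0},{"tx":0,"ty":0,"tz":0,"turn":0},{"tx":0,"ty":0,"tz":0,"turn":0}]' --gripper 0.8

```text
time_s: 26.43
eef_pos: [0.5184, 0.394, 0.0153]
eef_rot: [-0.0, 0.819, 0.573, -0.0]
wrist_force: [-0.3, 0.9, -0.5]
opening: 0.798
```

move_arm --increments '[{"tx":0,"ty":0,"tz":-0.01,"turn":0},{"tx":0,"ty":0,"tz":-0.03,"turn":0},{"tx":0,"ty":0,"tz":-0.055,"turn":0},{"tx":0,"ty":0,"tz":-0.085,"turn":0},{"tx":0,"ty":0,"tz":-0.12,"turn":0},{"tx":0,"ty":0,"tz":-0.15,"turn":0},{"tx":0,"ty":0,"tz":-0.165,"turn":0},{"tx":0.005,"ty":-0.02,"tz":-0.17,"turn":0},{"tx":0.01,"ty":-0.05,"tz":-0.17,"turn":0},{"tx":0.02,"ty":-0.085,"tz":-0.17,"turn":0},{"tx":0.03,"ty":-0.12,"tz":-0.17,"turn":0},{"tx":0.035,"ty":-0.14,"tz":-0.17,"turn":0},{"tx":0.035,"ty":-0.15,"tz":-0.17,"turn":0},{"tx":0.035,"ty":-0.15,"tz":-0.17,"turn":0},{"tx":0.035,"ty":-0.15,"tz":-0.17,"turn":0}]' --gripper 1

```text
time_s: 27.68
eef_pos: [0.3899, 0.4781, 0.186]
eef_rot: [0.0, 0.819, 0.574, 0.0]
wrist_force: [-0.6, 1.0, 0.2]
opening: 0.999
```

```bash
python3 - <<'E'
from h import *
from bench import viewer
for n in ["top","side"]:
    c=viewer.get_calibration(n); im,dd=viewer.camera(n); cv2.imwrite(f'pics/{n}1.png',im[:,:,::-1])
    X=cloud(c,dd); box=(X[...,0]>.2)&(X[...,0]<.72)&(abs(X[...,1])<.55)&(dd>0)
    k,l,s,_=cv2.connectedComponentsWithStats((box&(X[...,2]>0.0115)).astype(np.uint8))
    for i in range(1,k):
        if s[i,4]<40: continue
        Q=X[l==i]; zt=np.percentile(Q[:,2],90); T=Q[Q[:,2]>zt-.006]
        print(n,s[i],round(zt*1000,1),rect(T))
E
```

```text
top [ 29 115  39  30 634] 136.6 [7.028e+02 5.374e+02 3.400e+01 2.510e+01 1.000e-01]
top [331 153  21  22 345] 55.9 [ 621.9 -131.7   41.5   38.2   -2.6]
top [275 178   8  11  50] 18.2 [583.1   8.2  25.5  14.3 -19.1]
top [286 178   7   8  44] 18.1 [585.  -16.3  16.6  13.5  -8.4]
top [379 200  24  24 215] 17.1 [ 515.3 -245.2   53.8   53.2   88.1]
top [164 202  23  23 231] 18.3 [515.5 245.6  50.4  50.3  45.1]
top [103 206  15  13 137] 46.1 [518.5 393.9  23.6  23.4 -84.2]
top [220 224  32  36 410] 39.5 [449.8 105.   71.7  36.2  35.6]
top [   0  242   60  178 4247] 614.4 [235.  278.5  51.3   9.6  46.6]
top [411 253  14  23 270] 35.8 [ 396.1 -301.2   46.4   23.9   -2.5]
top [478 259  43  62 460] 16.5 [ 341.2 -485.8  142.3   62.3   26.9]
top [232 292  85  14 593] 26.1 [325.8  10.1 166.2  23.3  85.1]
side [  90    0   45   81 1846] 362.7 [383.5 458.6  71.7  48.  -23.8]
side [226  38  21  44 590] 130.2 [702.  535.3  35.9  28.3  -4.2]
side [198 117  11  16 132] 42.5 [515.6 390.8  27.2  24.6  21. ]
side [220 154  20  16 126] 15.1 [514.  242.   53.5  48.1  59.8]
side [220 188  28  34 562] 36.6 [448.  101.5  73.9  37.8  35.4]
side [349 225  22  27 463] 53.5 [ 621.5 -134.9   41.3   39.9   52.1]
side [186 227  41  67 566] 23.8 [321.6 -29.9  96.5  23.5  85.8]
side [338 294  29  26 223] 15.4 [ 514.1 -247.    56.4   54.4   51.4]
side [306 348  29  27 445] 33.6 [ 394.1 -303.6   48.2   23.1   -4.3]
```

View pics/top1.png

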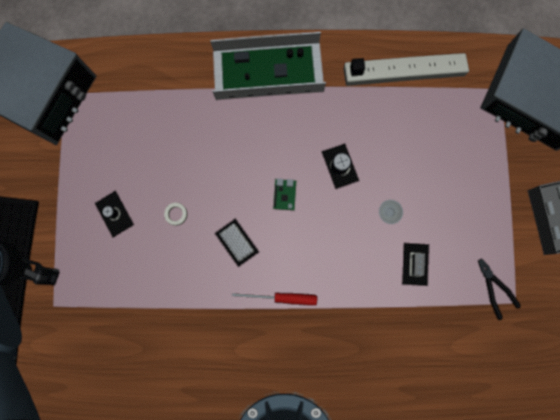

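View pics/side1.png

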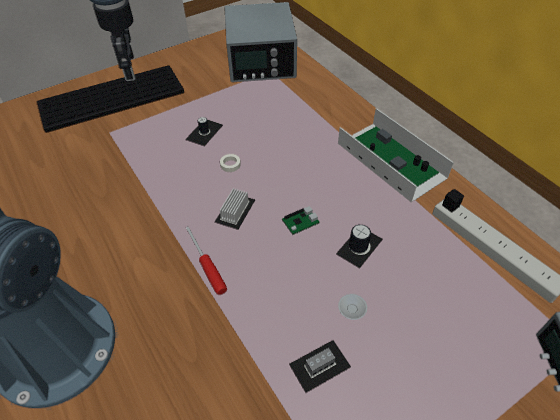

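Both views show all four parts upright and within about 4 mm of their pad centres. The circuit board at top-view (285,194) hasn't moved, and the arm is clear, so I'm handing in.

```bash
python3 -c "
from bench import workorder,get_obs
print(workorder.hand_in()); print(get_obs()['time_s'])"
```

```text
the job is handed in; nothing more can be done
None
the job is handed in; nothing more can be done
```

All four parts are standing on their own pads, and I handed the job in at about 28 s of the 104 s allowed. I lowered each part until it touched its pad (about 4–6 N on the wrist) before opening the gripper, and nothing was dropped. The hand-in gives no verdict, so what follows is from my last checks.

- **Position:** the final top and side views put every part within about 4 mm of its pad centre; the limit is 12 mm. The large capacitor is farthest off, at about 4 mm. The two views differ from each other by 2–4 mm, about what the calibration error explains.
- **Alignment:** the heat sink is within about 1° of its silhouette. The terminal block reads between 0° and 2° off, depending on the view; the limit is about 14°.
- **Upright:** I did not measure tilt directly. The tops of the parts measured at the heights expected for parts standing on the 4 mm pads, and both pictures show them standing.
- **Circuit board:** it is at the same pixels as at the start in both views.
- **Arm:** it was raised and clear of everything when I handed in.

Two move calls were rejected because their rows left out some of the fields. The arm did not move, and I repeated them in full. No other check failed.

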